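# Load a flanged housing into a catch shoe

### The job

Take the flanged aluminium housing off the cork mat, set it in the flared mouth of the steel shoe and slide it in along the floor so that its own flange edge lifts the hinged catch, until it meets the end stop gently (under 20 N) and the catch drops behind it. Then, still holding it, tug it back lightly against the dropped catch to prove that it holds (about 5 N, never above 20 N), and let go. Never touch the catch with the gripper, and leave the other things on the bench where they are.

Things in the scene. Friction and masses are not known exactly. Their poses are not given: they have to be found in the camera images.
- housing_center (a point): centre, 35.5 mm above the underside, of the loose aluminium housing: a flat flange 100 (x) x 84 (y) x 16 mm with an upright round cup on its middle, 40 mm across, 55 mm tall, open on top, wall 5 mm; 71 mm tall overall, 0.3 to 0.65 kg, the same after a half turn. Grip it by the cup. z points up; it starts flat on the mat
- mat: fixed cork mat, 270 (x) x 220 (y) x 4 mm, on which the housing and two plain cups and a collar ring stand. Origin: centre of its underside
- shoe: fixed steel shoe: an open-topped lane along its +x axis (roughly away from the robot). Origin: underside, on the lane's middle line, where the housing's middle (flange's long side along the lane) comes to rest at the stop, but only to within 20 mm: see catch. Floor 8 mm above the origin, x -245 to +90 mm. Side walls 16 mm tall, 10 mm thick, 88 mm apart inside from x = -100 to +90 mm
- lane_mouth (a point): point on the shoe's floor, middle line, 197 mm before the shoe's origin. From x = -100 back to -173 mm the walls flare out to about 114 mm apart inside: a housing set with its middle here has about 10 mm free at each leading corner and is 32 to 72 mm short of lifting the catch. Fingers that close along the lane's direction pass clear of the catch all the way in
- catch (a joint): angle of the hinged gravity catch, rad: 0 = down, about 0.24 riding on the flange, at most 0.9. An 80 g steel bar, 12 mm wide, no spring, over the lane's +y border only, 28 to 66 mm left of its middle line with its bracket, up to 52 mm above the shoe's underside; pin 111 mm, tip 56 mm before the shoe's origin. Catch and stop are one head, clamped up to 20 mm nearer or farther than this, not measured: feel for it
- at_stop (a point): point on the shoe's floor, middle line, 50 mm beyond the shoe's origin: the nominal place of the rigid steel stop's face, 18 mm tall (with the head, up to 20 mm off). The flange lifts the catch with 1 to 3 N; the catch drops in the housing's last 2 mm before the stop. The housing can then go back about 6 mm until its rear edge bears rigidly on the catch's tip
- cup_a: plain round aluminium cup without a flange, 54 mm across, 55 mm tall, loose on the cork mat; a bystander. Origin: centre of its underside
- cup_b: second plain aluminium cup like cup_a, also on the mat; a bystander
- wrench: steel wrench lying on the bench near its right side; a bystander. Lies along its x axis, about 200 mm long
- bottle: white plastic bottle, 56 mm across, 130 mm tall; a bystander
- carton: small cardboard carton 110 x 80 x 70 mm; a bystander
- mallet: hammer lying on the bench, along its x axis; a bystander
- collar: aluminium collar ring, 64 mm across, 20 mm tall, on the mat; a bystander
Things that resemble listed ones, but are neither listed nor needed, are in the scene too. Leave any green or yellow look-alike of the part that bears housing_center alone.

How it is judged:
By the outcome, as a careful person would: the job done as asked, in the order asked, and still so for the second after the job is handed in, with the robot touching nothing.
It also fails if it takes over 61 s, if anything falls off the work surface, if the arm or the gripper's body presses on something with over 40 N, if the wrist force passes 120 N, or if a joint passes its speed limit or range.

### The arm

A 6-joint arm with a two-finger parallel gripper is mounted at the origin on the work surface. World frame = base frame: x ahead of the robot, y to its left, z up, the work surface at z = 0. Lengths are in m, angles in degrees, forces in N, time in s.
With the tool pointing down it reaches from about 0.25 to 0.725 m from the base axis. Payload 9.7 kg.
Tool frame: the origin (TCP) lies at the very end of the fingers, on their centre line; the grasp point (between the pads) lies 19 mm behind it; z points along the fingers, y is the line along which they close (so a half turn about z gives the same grasp; the last joint's range is limited). The gripper opens to 85 mm and grips with 20 to 120 N. Pads are 22 mm wide; open, the fingers measure 114 mm over their backs; the gripper's body (76 mm by 85 mm) begins 54 mm behind the grasp point. The pads swing forward as they close: fully open they stand 13 mm farther back than shut.
Start: joints at [70.187, 4.979, 10.078, 95.1, 0, 90], TCP at [0.186, 0.517, 0.231] pointing down, gripper open.
Joint ranges: [-179.16, 179.16], [-48.56, 103.87], [-65.8, 70.77], [-126.05, 130.52], [-82.76, 87.17], [-180, 180]. Speed limits (degrees/s): [127.2, 127.2, 147.25, 180, 180, 180].

### API

Orientations are given as [roll, pitch, yaw] about the fixed x, y, z axes, in that order (R = Rz(yaw) Ry(pitch) Rx(roll)).
In Python, from workcell import bot gives the robot as it stands.
- The arm moves only by the tool arm_command, never from a script. Its argument "series" is a list of rows, each a list of 4 numbers: the shift along the tool's x, y, z in m, then the turn about the tool's z in rad. A call has exactly 5 rows; each row is the pose to reach, as a shift and turn from the pose commanded when the call began, along the tool's axes at that moment; what a row does not reach only later rows make up. A row lasts 1/10 s, in which the tool goes at most 50 mm and 8.59 degrees, less where a joint would pass 70% of its speed; a pose out of reach is approached as far as the arm can. A call with a gripper value outside its range is refused whole. "hand" is the finger opening in m, from 0 to 0.0854, set as the call begins (left out, the last holds). The fingers move at their own pace and stop on an object; "grip_force" is the grip in N (left out, the last holds). Time passes only in rows, so rows that repeat a pose let the fingers close, or fill a call up. It gives the time, the measured TCP pose, the force, the opening and the grip force at its end, in the units of the state.
- bot.get_obs(): the state, without advancing time (a new reading comes with each control period).
- bot.camera(name): name is "side" or "top"; returns a dict with "color" (384x512x3 uint8, blue, green, red), "camera_matrix" (3x3 intrinsics, pixels), "xyz" and "orientation" of the camera in the world. Camera axes: x right, y up, looking along -z (the intrinsics and any distortion apply to the point x, -y, -z); pixel columns grow to the right and rows downward; lengths in m; the calibration is good to about 2 mm. A picture is of the moment at which its call begins. There is no depth.
- bot.job_done(): hands the job in; it is judged then, once.
Trained networks look in the newest picture that a camera, given by its name, has taken for a name from the list of things; names that differ only in an ending like _2 or _b are one class to them, and where a whole thing is asked for, a point or a joint stands for the part that bears it (a point fixed in the world has none). Each returns a list of dicts, best first, with "confidence" (0 to 1); they miss things now and then, are a little off and sometimes report something else, mostly with a low value. They report only what shows in the picture. A call takes as long as a camera call. They do not tell look-alikes from the thing itself.
- bot.find_in(camera, target): "location" ([column, row] in pixels, amid what is visible of it).
- bot.mark_of(camera, target): "location" ([column, row] in pixels: a listed point, or the origin of a listed thing).
The state is a dict: "time": time; "q": joint angles; "qd": joint speeds; "joint_efforts": joint torques, N m; "ee_pos": TCP position; "tcp_rot": TCP orientation; "wrist_force": force on the tool from outside, world axes, zero at the start; "torque": the same for the moment, N m; "opening": finger opening in m; "grasp_force": force on a finger pad.
Only numpy, scipy, OpenCV 4.12 (cv2) and the standard library are available. Lean on these libraries where they do the work, as an engineer would, in place of code of your own. Each camera call takes 0.05 s, during which the arm holds its last target. There are 200 camera calls.

## Working session

There is one attempt and no reset: what is moved stays moved. The work goes in short steps, Python scripts to look and compute and a tool call to move; the robot and the scene stay as the last step left them, time stands still between calls to the robot, and variables do not carry over. Pictures are saved under pics/ and viewed, at most 10 in all, crops included, and the job is handed in when it is done.

Besides the shell and the picture viewer there is one more tool, called after "Request:" as name([rows], argument=value, ...), one row to a line, values as JSON. arm_command: Moves the arm, as the interface text tells. Its arguments: {"type":"object","properties":{"series":{"type":"array"},"hand":{"type":"number"},"grip_force":{"type":"number"}},"required":["series"]}

```bash
mkdir -p pics; cat > h.py <<'E'
import numpy as np, cv2
from scipy.spatial.transform import Rotation as R
from workcell import bot
def cam(n):
    return bot.camera(n)
def rot(o):
    o=np.array(o,float)
    if o.shape==(3,3): return o
    return R.from_euler('xyz',o,degrees=True).as_matrix()
def ray(c,px):
    K=np.array(c['camera_matrix']); p=np.linalg.inv(K)@[px[0],px[1],1]
    return np.array(c['xyz']), rot(c['orientation'])@np.array([p[0],-p[1],-p[2]])
def at_z(c,px,z):
    o,d=ray(c,px); return o+d*(z-o[2])/d[2]
def proj(c,P):
    p=rot(c['orientation']).T@(np.array(P)-np.array(c['xyz'])); p=np.array(c['camera_matrix'])@[p[0],-p[1],-p[2]]; return p[:2]/p[2]
E
python3 - <<'E'
from h import *
z={'housing_center':.0395,'mat':0,'shoe':0,'lane_mouth':.008,'at_stop':.008,'catch':.03,'cup_a':.004,'collar':.004,'bottle':0,'carton':0,'mallet':0,'wrench':0}
for n in('top','side'):
    c=cam(n); cv2.imwrite(f'pics/{n}0.png',c['color'])
    print(n,{k:np.round(v,3).tolist() for k,v in c.items() if k!='color'})
    for t in z:
        for d in bot.mark_of(n,t)[:4]:
            print(t,round(d['confidence'],2),np.round(d['location'],1),np.round(at_z(c,d['location'],z[t]),3))
o=bot.get_obs();print(o)
E
```

```text
top {'camera_matrix': [[433.655, 0.0, 257.852], [0.0, 433.655, 187.362], [0.0, 0.0, 1.0]], 'xyz': [0.371, -0.053, 1.384], 'orientation': [10.105, -0.556, -88.603]}
housing_center 0.91 [306.6 178.7] [ 0.642 -0.214  0.04 ]
housing_center 0.73 [293.9 173.6] [ 0.658 -0.173  0.04 ]
housing_center 0.7 [403.4 237.2] [ 0.466 -0.514  0.04 ]
housing_center 0.64 [189.4 236.2] [0.452 0.147 0.04 ]
mat 0.92 [298.  171.8] [ 0.673 -0.19   0.   ]
shoe 0.59 [177.8 173.7] [0.656 0.201 0.   ]
lane_mouth 0.67 [188.4 233.6] [0.462 0.155 0.008]
lane_mouth 0.25 [267.9 183.1] [ 0.631 -0.093  0.008]
at_stop 0.95 [178.3 160.8] [0.697 0.2   0.008]
at_stop 0.75 [269.9 160.3] [ 0.707 -0.098  0.008]Traceback (most recent call last):
  File "<stdin>", line 7, in <module>
ValueError: it knows: at_stop, bottle, carton, collar, cup, housing_center, lane_mouth, mallet, mat, shoe, wrench
```

View pics/top0.png

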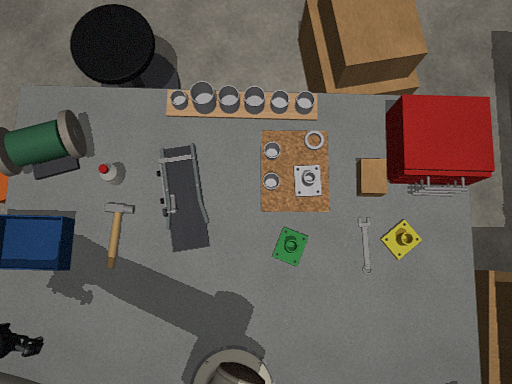

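The top view shows the silver housing at about (308,179) on the mat, plain cups at (271,149) and (271,181), and the collar at (314,140). The shoe runs from its mouth at about (190,247) to the stop near (178,155). The green (291,245) and yellow (403,238) parts are decoys.

```bash
python3 - <<'E'
from h import *
z={'housing_center':.0395,'shoe':0,'lane_mouth':.008,'at_stop':.008,'cup_a':.004,'collar':.004}
c=cam('top'); i=c['color']
a=cv2.resize(i[135:260,145:225],None,fx=4.8,fy=4.8,interpolation=cv2.INTER_CUBIC)
b=cv2.resize(i[125:215,255:335],None,fx=4.8,fy=4.8,interpolation=cv2.INTER_CUBIC)
b=cv2.copyMakeBorder(b,0,a.shape[0]-b.shape[0],0,0,cv2.BORDER_CONSTANT)
cv2.imwrite('pics/topcrop.png',np.hstack([a,b]))
c=cam('side'); cv2.imwrite('pics/side0.png',c['color'])
print({k:np.round(v,3).tolist() for k,v in c.items() if k!='color'})
for t in z:
    for d in bot.mark_of('side',t)[:4]:
        print(t,round(d['confidence'],2),np.round(d['location'],1),np.round(at_z(c,d['location'],z[t]),3))
o=bot.get_obs();print(o)
E
```

```text
{'camera_matrix': [[461.442, 0.0, 264.347], [0.0, 461.442, 186.938], [0.0, 0.0, 1.0]], 'xyz': [0.223, -0.916, 0.98], 'orientation': [46.021, 0.642, -24.853]}
housing_center 0.71 [220.4 249.9] [ 0.423 -0.19   0.039]
housing_center 0.64 [301.1 227.6] [ 0.646 -0.212  0.039]
housing_center 0.63 [290.5 354.9] [ 0.457 -0.518  0.04 ]
shoe 0.61 [248.8 150.4] [0.667 0.192 0.   ]
shoe 0.46 [262.1 321.2] [ 0.444 -0.4    0.   ]
lane_mouth 0.92 [193.1 172.5] [0.462 0.159 0.008]
lane_mouth 0.46 [347.8 226.9] [ 0.779 -0.242  0.008]
at_stop 0.6 [256.4 144.1] [0.7   0.203 0.008]
cup_a 0.91 [308.6 199.2] [ 0.735 -0.097  0.004]
cup_a 0.89 [279.8 213.2] [ 0.633 -0.111  0.004]
{'time': 0.7, 'q': array([7.01889947e+01, 4.97814348e+00, 1.00792000e+01, 9.51019199e+01,
       1.63692387e-05, 9.00002307e+01]), 'qd': array([-0.12403066,  0.03228703, -0.1097173 ,  0.00791786,  0.0420489 ,
        0.0984232 ]), 'joint_efforts': array([ 3.07934119e-03, -5.19970036e+01,  4.64782763e+01,  1.37829931e-03,
        1.51355903e-05,  1.52629406e-05]), 'ee_pos': array([0.18639959, 0.51743315, 0.23130024]), 'tcp_rot': array([-1.79999137e+02, -1.63657622e-05,  1.60188764e+02]), 'wrist_force': array([ 1.05194385,  1.03322982, -0.00972884]), 'torque': array([0.05749581, 0.01255464, 0.06190351]), 'grasp_force': 0.0, 'opening': 0.08553327659306989}
```

View pics/topcrop.png

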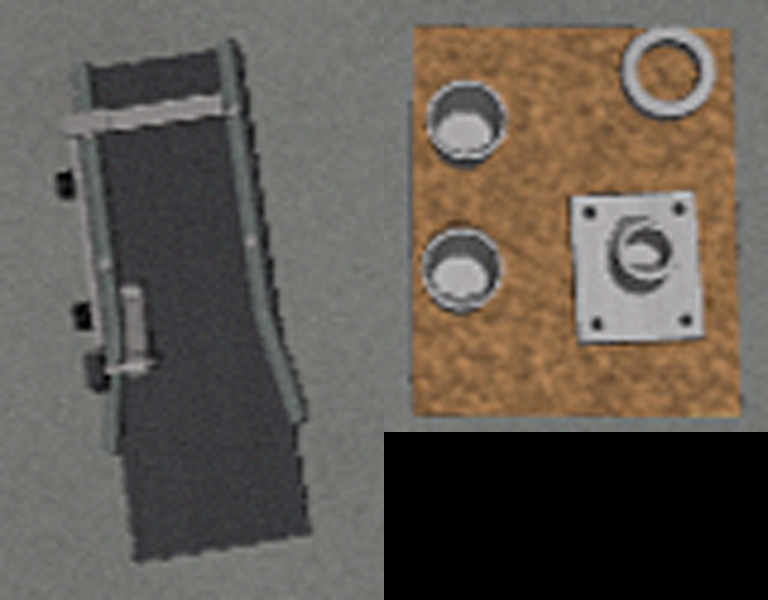

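View pics/side0.png

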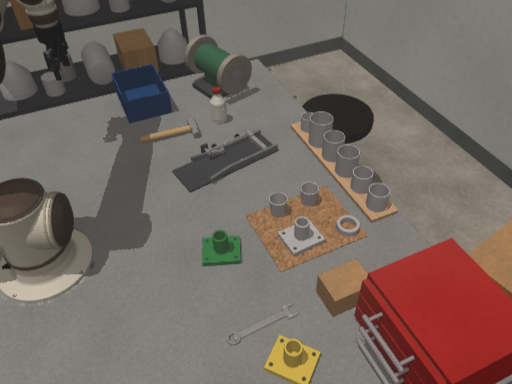

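The crop gives the lane's edges and the flange's corners: near corners of the floor at (135,560) and (310,532), inner wall tops at (90,65), (222,45), (106,263) and (245,245), flange corners at (571,197), (692,191), (704,335) and (581,342). The side view confirms that layout, with the silver housing at (301,235) and the shoe at (225,158).

```bash
python3 - <<'E'
from h import *
c=cam('top')
L=lambda x,y:((x+.5)/4.8-.5+145,(y+.5)/4.8-.5+135)
H=lambda x,y:((x-384+.5)/4.8-.5+255,(y+.5)/4.8-.5+125)
F=[at_z(c,L(*p),.008) for p in((135,560),(310,532))]
W=[at_z(c,L(*p),.024) for p in((90,65),(222,45),(106,263),(245,245))]
m=[(F[0]+F[1])/2,(W[2]+W[3])/2,(W[0]+W[1])/2]
print('mids',np.round(m,4))
for a,b in((0,2),(0,1),(1,2)):
    d=m[b]-m[a];print(np.degrees(np.arctan2(d[1],d[0])),np.hypot(*d[:2]))
for a,b in((W[2],W[0]),(W[3],W[1])):
    d=b-a;print('wall',np.degrees(np.arctan2(d[1],d[0])),np.hypot(*d[:2]))
d=F[0]-F[1];print('near edge normal',np.degrees(np.arctan2(d[1],d[0]))-90,np.hypot(*d[:2]))
k=[at_z(c,H(*p),.020) for p in((571,197),(692,191),(704,335),(581,342))]
print('corners',np.round(k,4),'centre',np.mean(k,0).round(4))
for i in range(4):
    d=k[i]-k[(i+1)%4];print(np.degrees(np.arctan2(d[1],d[0])),np.hypot(*d[:2]))
rim=at_z(c,H(643,251),.075);print('rim',rim)
E
```

```text
mids [[0.4163 0.1446 0.008 ]
 [0.6064 0.1833 0.024 ]
 [0.7421 0.2039 0.024 ]]
10.315844743742042 0.3311767235876444
11.49306715958374 0.1940351830263549
8.65133037119153 0.13724040526317263
wall 8.030071952401787 0.13610560834444757
wall 9.262328606669476 0.13839107192496153
near edge normal 10.476650255451545 0.11522630580245535
corners [[ 0.6881 -0.1738  0.02  ]
 [ 0.6944 -0.2552  0.02  ]
 [ 0.5965 -0.2632  0.02  ]
 [ 0.5897 -0.1814  0.02  ]] centre [ 0.6422 -0.2184  0.02  ]
94.42923582984618 0.08164586143334128
4.642337089162403 0.09826581235494379
-85.22455478506907 0.08202109196455021
-175.57555163127898 0.09876074194188834
rim [ 0.64101675 -0.21554617  0.075     ]
```

Request:
arm_command([
  [-0.039,-0.031,0,0.14],
  [-0.078,-0.062,0,0.28],
  [-0.117,-0.093,0,0.42],
  [-0.156,-0.124,0,0.56],
  [-0.195,-0.155,0,0.7],
], hand=0.085, grip_force=60)

```text
time: 1.25
ee_pos: [0.3179, 0.3038, 0.2314]
tcp_rot: [180.0, -0.0, 119.8]
wrist_force: [1.1, 1.0, 0.0]
opening: 0.0849
grasp_force: 0.0
```

```bash
cat >> h.py <<'E'
def go(xyz,yaw):
    o=bot.get_obs(); y=o['tcp_rot'][2]; d=np.array(xyz)-o['ee_pos']; a=np.radians(y)
    t=-((yaw-y+180)%360-180)
    print('t',round(o['time'],2),'pos',np.round(o['ee_pos'],4),'rpy',np.round(o['tcp_rot'],2),'F',np.round(o['wrist_force'],1),'open',round(o['opening'],4),'grip',round(o['grasp_force'],1))
    print('shift',np.round([d[0]*np.cos(a)+d[1]*np.sin(a),d[0]*np.sin(a)-d[1]*np.cos(a),-d[2],np.radians(t)],4))
E
python3 -c "
from h import *
go([.642,-.217,.15],94.5)"
```

```text
t 1.25 pos [0.3179 0.3038 0.2314] rpy [ 1.7996e+02 -1.0000e-02  1.1978e+02] F [1.1 1.  0. ] open 0.0849 grip 0.0
shift [-0.613   0.0226  0.0814  0.4412]
```

Request:
arm_command([
  [-0.048,0.002,0.006,0.11],
  [-0.096,0.004,0.012,0.22],
  [-0.144,0.006,0.018,0.33],
  [-0.192,0.008,0.024,0.44],
  [-0.24,0.01,0.03,0.44],
])

```text
time: 1.75
ee_pos: [0.447, 0.1009, 0.2014]
tcp_rot: [179.9, -0.0, 94.6]
wrist_force: [1.1, 0.6, 0.2]
opening: 0.0848
grasp_force: 0.0
```

```bash
python3 -c "
from h import *
go([.642,-.217,.15],94.5)"
```

```text
t 1.75 pos [0.447  0.1009 0.2014] rpy [ 1.7994e+02 -1.0000e-02  9.4640e+01] F [1.1 0.6 0.2] open 0.0848 grip 0.0
shift [-0.3327  0.1686  0.0514  0.0025]
```

Request:
arm_command([
  [-0.042,0.021,0.005,0],
  [-0.084,0.042,0.01,0],
  [-0.126,0.063,0.015,0],
  [-0.168,0.084,0.02,0],
  [-0.21,0.106,0.025,0],
])

```text
time: 2.25
ee_pos: [0.5704, -0.0994, 0.1762]
tcp_rot: [180.0, 0.0, 94.9]
wrist_force: [0.9, 0.4, 0.1]
opening: 0.0851
grasp_force: 0.0
```

Request:
arm_command([
  [-0.042,0.021,0.005,0],
  [-0.084,0.042,0.01,0],
  [-0.112,0.056,0.015,0],
  [-0.123,0.062,0.02,0],
  [-0.123,0.062,0.025,0],
])

```text
time: 2.75
ee_pos: [0.6421, -0.2157, 0.15]
tcp_rot: [-179.9, -0.0, 94.8]
wrist_force: [-0.1, 0.3, 0.5]
opening: 0.0855
grasp_force: 0.0
```

```bash
python3 - <<'E'
from h import *
go([.642,-.217,.034],94.5)
c=cam('top'); i=c['color']
for n in('top','side'):
    if n=='side': c=cam(n)
    for d in bot.mark_of(n,'housing_center')[:3]: print(n,d['confidence'],np.round(at_z(c,d['location'],.0395),4))
s=cv2.resize(c['color'][190:270,250:350],None,fx=6,fy=6,interpolation=cv2.INTER_CUBIC)
cv2.imwrite('pics/s1.png',s)
E
```

```text
t 2.75 pos [ 0.6421 -0.2157  0.15  ] rpy [-1.7994e+02 -3.0000e-02  9.4780e+01] F [-0.1  0.3  0.5] open 0.0855 grip 0.0
shift [-0.0013 -0.0002  0.116   0.0049]
top 0.84 [ 0.4494 -0.504   0.0395]
top 0.36 [ 0.6447 -0.2169  0.0395]
side 0.78 [ 0.4624 -0.5162  0.0395]
side 0.63 [ 0.6445 -0.2182  0.0395]
side 0.57 [ 0.4244 -0.1811  0.0395]
```

View pics/s1.png

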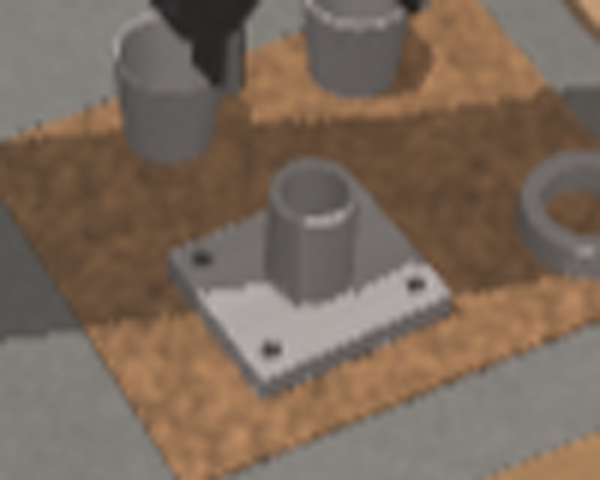

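The crop shows the gripper above the housing, whose cup rim is at crop (314,190), free of the bystanders. I go down on it now.

Request:
arm_command([
  [-0.001,0.001,0.03,0],
  [-0.0015,0.001,0.06,0],
  [-0.0015,0.001,0.09,0],
  [-0.0015,0.001,0.108,0],
  [-0.0015,0.001,0.116,0],
])

```text
time: 3.45
ee_pos: [0.6421, -0.2146, 0.0341]
tcp_rot: [-179.9, -0.0, 94.9]
wrist_force: [0.2, 0.4, 0.6]
opening: 0.0845
grasp_force: 0.0
```

Request:
arm_command([
  [0,0,0,0],
  [0,0,0,0],
  [0,0,0,0],
  [0,0,0,0],
  [0,0,0,0],
], hand=0.03, grip_force=60)

```text
time: 3.95
ee_pos: [0.6437, -0.2163, 0.0373]
tcp_rot: [179.9, 0.1, 94.9]
wrist_force: [-1.0, 1.2, 6.0]
opening: 0.0381
grasp_force: 62.0
```

```bash
python3 - <<'E'
from h import *
go([.642,-.217,.034],94.5)
E
```

```text
t 3.95 pos [ 0.6437 -0.2163  0.0373] rpy [1.7987e+02 6.0000e-02 9.4870e+01] F [-1.   1.2  6. ] open 0.0381 grip 62.0
shift [-0.0005 -0.0018  0.0033  0.0065]
```

Request:
arm_command([
  [0,0,-0.01,0],
  [0,0,-0.03,0],
  [0,0,-0.055,0],
  [0,0,-0.075,0],
  [0,0,-0.08,0],
])

```text
time: 4.45
ee_pos: [0.644, -0.2164, 0.1184]
tcp_rot: [179.8, 0.1, 94.9]
wrist_force: [0.3, -1.1, -3.8]
opening: 0.0381
grasp_force: 61.4
```

Request:
arm_command([
  [0,0,0,0],
  [0,0,0,0],
  [0,0,0,0],
  [0,0,0,0],
  [0,0,0,0],
])

```text
time: 4.95
ee_pos: [0.6428, -0.216, 0.1146]
tcp_rot: [-179.9, -0.0, 94.9]
wrist_force: [0.9, 0.6, -5.5]
opening: 0.0379
grasp_force: 61.4
```

```bash
python3 - <<'E'
from h import *
go([.462,.155,.12],100.2)
c=cam('side'); cv2.imwrite('pics/s2.png',cv2.resize(c['color'][140:260,230:370],None,fx=4,fy=4,interpolation=cv2.INTER_CUBIC))
E
```

```text
t 4.95 pos [ 0.6428 -0.216   0.1146] rpy [-1.7995e+02 -2.0000e-02  9.4870e+01] F [ 0.9  0.6 -5.5] open 0.0379 grip 61.4
shift [ 0.385  -0.1487 -0.0054 -0.093 ]
```

View pics/s2.png

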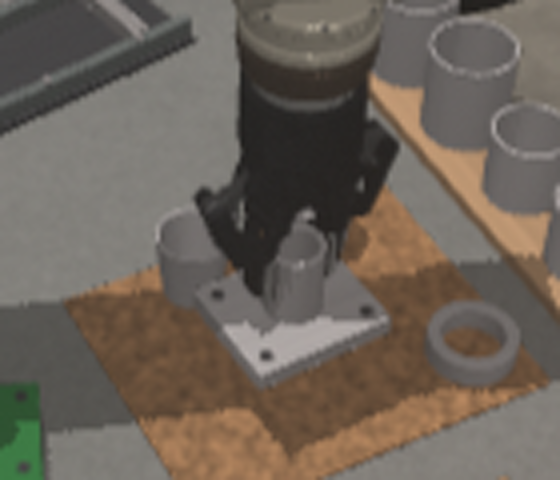

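It shows the housing held level and clear of the mat at crop (290,330), with the bystanders unmoved. Next I carry it to the mouth.

Request:
arm_command([
  [0.02,-0.008,-0.012,0],
  [0.055,-0.021,-0.02,-0.02],
  [0.097,-0.037,-0.02,-0.05],
  [0.139,-0.053,-0.02,-0.07],
  [0.181,-0.07,-0.02,-0.09],
])

```text
time: 5.5
ee_pos: [0.557, -0.0404, 0.1353]
tcp_rot: [180.0, -0.0, 100.1]
wrist_force: [1.4, -0.1, -3.3]
opening: 0.0381
grasp_force: 62.0
```

```bash
python3 - <<'E'
from h import *
go([.462,.155,.09],100.2)
E
```

```text
t 5.5 pos [ 0.557  -0.0404  0.1353] rpy [179.97  -0.   100.05] F [ 1.4 -0.1 -3.3] open 0.0381 grip 62.0
shift [ 0.209  -0.0595  0.0453 -0.0026]
```

Request:
arm_command([
  [0.046,-0.013,0.002,0],
  [0.092,-0.026,0.01,0],
  [0.138,-0.039,0.018,0],
  [0.18,-0.051,0.028,0],
  [0.209,-0.06,0.036,0],
])

```text
time: 6.0
ee_pos: [0.461, 0.1558, 0.0991]
tcp_rot: [180.0, -0.0, 100.1]
wrist_force: [-0.0, -1.2, -4.8]
opening: 0.0383
grasp_force: 62.0
```

Request:
arm_command([
  [0,0,0.004,0],
  [0,0,0.009,0],
  [0,0,0.009,0],
  [0,0,0.009,0],
  [0,0,0.009,0],
])

```text
time: 6.5
ee_pos: [0.463, 0.153, 0.0906]
tcp_rot: [180.0, 0.0, 99.9]
wrist_force: [-0.2, 0.1, -4.4]
opening: 0.0382
grasp_force: 62.0
```

```bash
python3 - <<'E'
from h import *
go([.462,.155,.041],100.2)
c=cam('top'); a=cv2.resize(c['color'][135:260,130:240],None,fx=4.5,fy=4.5,interpolation=cv2.INTER_CUBIC)
s=cam('side'); b=cv2.resize(s['color'][110:210,150:300],None,fx=2.6,fy=2.6,interpolation=cv2.INTER_CUBIC)
# independent check of the lane line in the side view
for n,k in((('lane_mouth'),.008),('at_stop',.008),('shoe',0)):
    for cc,m in((c,'top'),(s,'side')):
        for d in bot.mark_of(m,n)[:1]: print(m,n,round(d['confidence'],2),np.round(at_z(cc,d['location'],k),4))
b=cv2.copyMakeBorder(b,0,a.shape[0]-b.shape[0],0,0,cv2.BORDER_CONSTANT)
w=np.hstack([a,b])[:, :800];cv2.imwrite('pics/m1.png',w);print(w.shape)
E
```

```text
t 6.5 pos [0.463  0.153  0.0906] rpy [179.98   0.    99.94] F [-0.2  0.1 -4.4] open 0.0382 grip 62.0
shift [ 0.0022 -0.0007  0.0496 -0.0045]
top lane_mouth 0.71 [0.4631 0.1536 0.008 ]
side lane_mouth 0.74 [0.4916 0.2599 0.008 ]
top at_stop 0.87 [0.7099 0.1984 0.008 ]
side at_stop 0.93 [0.7152 0.2017 0.008 ]
top shoe 0.8 [0.6563 0.1968 0.    ]
side shoe 0.64 [0.6588 0.195  0.    ]
(562, 800, 3)
```

View pics/m1.png

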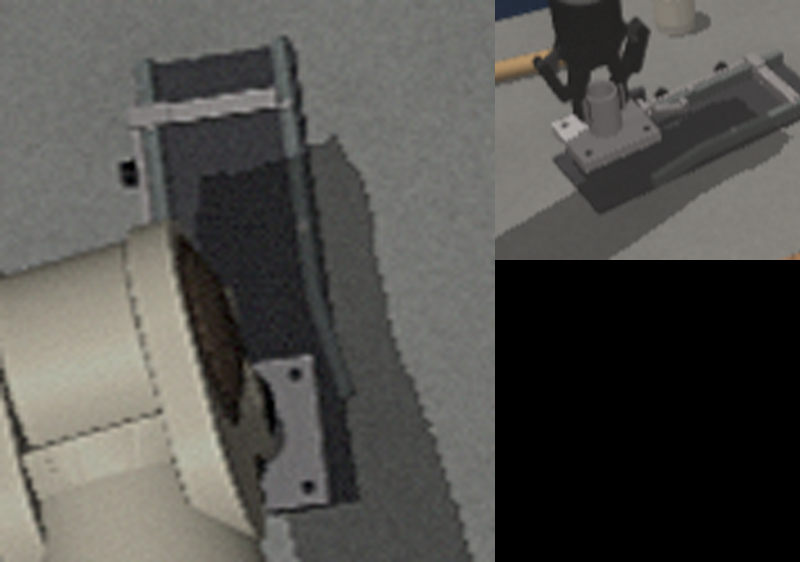

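The view shows the housing above the mouth between the flared walls, its long side parallel to the lane, with its near right corner at (327,505). Next I lower it.

Request:
arm_command([
  [0.001,0,0.015,-0.005],
  [0.002,0,0.03,-0.01],
  [0.002,0,0.04,-0.01],
  [0.002,0,0.045,-0.01],
  [0.002,0,0.048,-0.01],
])

```text
time: 7.4
ee_pos: [0.4617, 0.1555, 0.0413]
tcp_rot: [-179.9, 0.0, 100.6]
wrist_force: [-0.6, -0.3, -0.5]
opening: 0.0382
grasp_force: 62.6
```

Request:
arm_command([
  [0,0,0.0005,0],
  [0,0,0.001,0],
  [0,0,0.0015,0],
  [0,0,0.002,0],
  [0,0,0.002,0],
])

```text
time: 7.9
ee_pos: [0.4625, 0.1558, 0.0412]
tcp_rot: [179.9, -0.0, 100.6]
wrist_force: [-3.2, -1.2, 5.3]
opening: 0.0386
grasp_force: 63.1
```

Request:
arm_command([
  [0,0.005,-0.001,0],
  [0,0.011,-0.001,0],
  [0,0.017,-0.001,0],
  [0,0.023,-0.001,0],
  [0,0.028,-0.001,0],
])

```text
time: 8.4
ee_pos: [0.4902, 0.1609, 0.0413]
tcp_rot: [-180.0, -0.0, 100.6]
wrist_force: [-4.8, -0.7, 2.5]
opening: 0.0381
grasp_force: 62.9
```

Request:
arm_command([
  [0,0.004,0,0],
  [0,0.008,0,0],
  [0,0.012,0,0],
  [0,0.016,0,0],
  [0,0.02,0,0],
])

```text
time: 8.9
ee_pos: [0.5093, 0.1645, 0.0413]
tcp_rot: [-180.0, -0.0, 100.6]
wrist_force: [-6.1, -0.9, 3.5]
opening: 0.0385
grasp_force: 63.0
```

Request:
arm_command([
  [0,0.004,-0.0005,0],
  [0,0.008,-0.0005,0],
  [0,0.012,-0.0005,0],
  [0,0.016,-0.0005,0],
  [0,0.02,-0.0005,0],
])

```text
time: 9.4
ee_pos: [0.5293, 0.1682, 0.0415]
tcp_rot: [-180.0, 0.0, 100.6]
wrist_force: [-0.0, 0.0, -4.5]
opening: 0.0381
grasp_force: 62.1
```

Request:
arm_command([
  [0,0.004,0,0],
  [0,0.008,0,0],
  [0,0.012,0,0],
  [0,0.016,0,0],
  [0,0.02,0,0],
])

```text
time: 9.9
ee_pos: [0.549, 0.1719, 0.0418]
tcp_rot: [180.0, 0.0, 100.6]
wrist_force: [-0.2, 0.3, -5.4]
opening: 0.0382
grasp_force: 62.1
```

```bash
python3 - <<'E'
from h import *
o=bot.get_obs();print(o['ee_pos'],o['tcp_rot'],o['wrist_force'],o['torque'])
s=cam('side'); b=cv2.resize(s['color'][110:200,170:290],None,fx=6,fy=6,interpolation=cv2.INTER_CUBIC)
cv2.imwrite('pics/m2.png',b)
E
```

```text
[0.54901302 0.17188565 0.04179724] [1.79994485e+02 9.98629856e-04 1.00598572e+02] [-0.16039417  0.3401655  -5.41828862] [0.02077173 0.05515026 0.00165324]
```

View pics/m2.png

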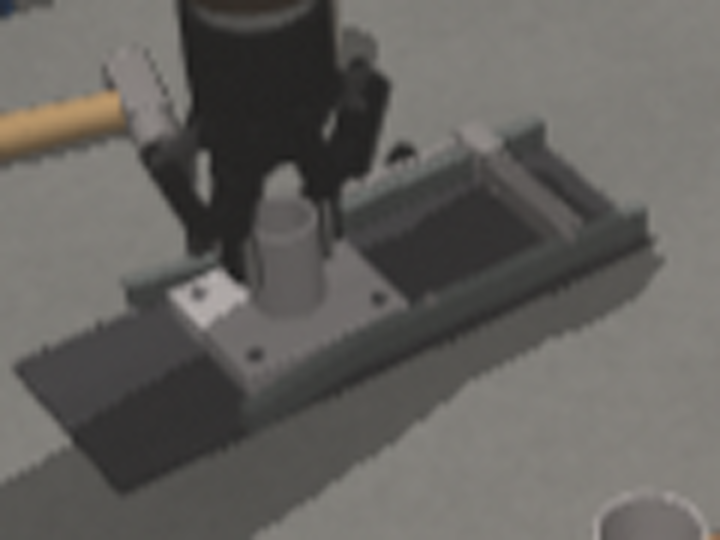

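The housing lies straight in the lane between the walls, its front edge at crop (405,300), and the stop bar is at (525,185). It is hovering by about half a millimetre, so I press it onto the floor and go on.

Request:
arm_command([
  [0,0.003,0.0008,0],
  [0,0.007,0.001,0],
  [0,0.011,0.001,0],
  [0,0.015,0.001,0],
  [0,0.019,0.001,0],
])

```text
time: 10.45
ee_pos: [0.5675, 0.1754, 0.0413]
tcp_rot: [180.0, -0.0, 100.6]
wrist_force: [-5.3, -1.1, 3.2]
opening: 0.0384
grasp_force: 62.9
```

Request:
arm_command([
  [0,0.005,0,0],
  [0,0.01,0,0],
  [0,0.015,0,0],
  [0,0.02,0,0],
  [0,0.025,0,0],
])

```text
time: 10.95
ee_pos: [0.5921, 0.18, 0.0413]
tcp_rot: [180.0, -0.0, 100.6]
wrist_force: [-5.9, -0.4, 3.0]
opening: 0.0382
grasp_force: 63.1
```

Request:
arm_command([
  [0,0.005,-0.0003,0],
  [0,0.01,-0.0003,0],
  [0,0.015,-0.0003,0],
  [0,0.02,-0.0003,0],
  [0,0.025,-0.0003,0],
])

```text
time: 11.45
ee_pos: [0.6168, 0.1846, 0.0413]
tcp_rot: [-180.0, -0.0, 100.6]
wrist_force: [-4.7, -0.2, 2.7]
opening: 0.0383
grasp_force: 62.9
```

Request:
arm_command([
  [0,0.0015,0,0],
  [0,0.003,0,0],
  [0,0.0045,0,0],
  [0,0.006,0,0],
  [0,0.0075,0,0],
])

```text
time: 11.95
ee_pos: [0.6239, 0.1859, 0.0413]
tcp_rot: [-180.0, -0.0, 100.6]
wrist_force: [-4.3, -1.2, 1.9]
opening: 0.0386
grasp_force: 63.1
```

```bash
python3 - <<'E'
from h import *
c=cam('top')
L=lambda x,y:((x+.5)/4.8-.5+145,(y+.5)/4.8-.5+135)
u=np.array([np.cos(np.radians(10.5)),np.sin(np.radians(10.5))])
for p in((95,131),(157,121),(225,111)):
    for z in(.026,.008):
        P=at_z(c,L(*p),z); print(p,z,P.round(4),'along from TCP',np.dot(P[:2]-bot.get_obs()['ee_pos'][:2],u).round(4))
s=cam('side'); b=cv2.resize(s['color'][110:180,200:290],None,fx=8,fy=8,interpolation=cv2.INTER_CUBIC)
# expected top front edge line for several stop distances
tcp=bot.get_obs()['ee_pos'][:2]; n=np.array([-u[1],u[0]])
for dd,col in((.06,(0,0,255)),(.07,(0,255,0)),(.08,(255,0,0))):
    q=[(proj(s,np.r_[tcp+u*dd+n*k,.026])-[200,110]+.5)*8 for k in(-.044,-.01,)]
    cv2.line(b,*[tuple(int(v) for v in t) for t in q],col,1)
cv2.imwrite('pics/m3.png',b)
E
```

```text
(95, 131) 0.026 [0.688  0.2413 0.026 ] along from TCP 0.0729
(95, 131) 0.008 [0.6922 0.2452 0.008 ] along from TCP 0.0778
(157, 121) 0.026 [0.696  0.2003 0.026 ] along from TCP 0.0733
(157, 121) 0.008 [0.7003 0.2037 0.008 ] along from TCP 0.0782
(225, 111) 0.026 [0.7041 0.1553 0.026 ] along from TCP 0.0731
(225, 111) 0.008 [0.7085 0.1581 0.008 ] along from TCP 0.0779
```

View pics/m3.png

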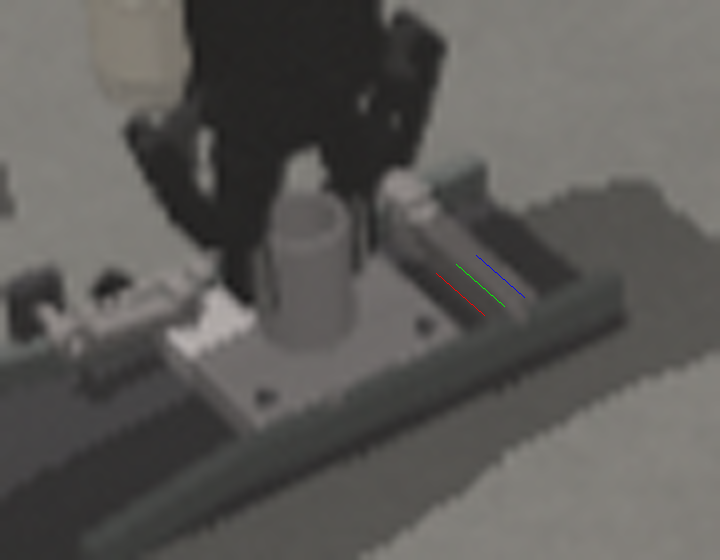

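The catch rides raised on the flange at crop (140,300), and the stop's front edge lies near the green line, about 22 mm ahead of the flange.

Request:
arm_command([
  [0,0.003,-0.0001,0],
  [0,0.006,-0.0002,0],
  [0,0.009,-0.0002,0],
  [0,0.012,-0.0002,0],
  [0,0.015,-0.0002,0],
])

```text
time: 12.55
ee_pos: [0.6388, 0.1887, 0.0413]
tcp_rot: [-180.0, 0.0, 100.6]
wrist_force: [-6.3, -1.4, 4.1]
opening: 0.0383
grasp_force: 63.0
```

Request:
arm_command([
  [0,0.0003,0,0],
  [0,0.0006,0,0],
  [0,0.0009,0,0],
  [0,0.0012,0,0],
  [0,0.0015,0,0],
])

```text
time: 13.05
ee_pos: [0.6398, 0.1889, 0.0413]
tcp_rot: [-180.0, 0.0, 100.6]
wrist_force: [-5.4, -0.8, 2.8]
opening: 0.0382
grasp_force: 63.1
```

Request:
arm_command([
  [0,0.0003,-0.0003,0],
  [0,0.0006,-0.0003,0],
  [0,0.0009,-0.0003,0],
  [0,0.0012,-0.0003,0],
  [0,0.0015,-0.0003,0],
])

```text
time: 13.55
ee_pos: [0.6416, 0.1892, 0.0413]
tcp_rot: [-180.0, 0.0, 100.6]
wrist_force: [-3.0, -0.4, -1.8]
opening: 0.0384
grasp_force: 62.4
```

Request:
arm_command([
  [0,0.0003,0,0],
  [0,0.0006,0,0],
  [0,0.0009,0,0],
  [0,0.0012,0,0],
  [0,0.0015,0,0],
])

```text
time: 14.05
ee_pos: [0.6431, 0.1895, 0.0414]
tcp_rot: [180.0, -0.0, 100.6]
wrist_force: [0.4, -0.6, -5.1]
opening: 0.0381
grasp_force: 62.2
```

Request:
arm_command([
  [0,0.0003,0.0002,0],
  [0,0.0006,0.0003,0],
  [0,0.0009,0.0003,0],
  [0,0.0012,0.0003,0],
  [0,0.0015,0.0003,0],
])

```text
time: 14.55
ee_pos: [0.6445, 0.1898, 0.0414]
tcp_rot: [180.0, 0.0, 100.6]
wrist_force: [-0.3, -0.7, -2.7]
opening: 0.0381
grasp_force: 62.2
```

Request:
arm_command([
  [0,0.0003,0.0001,0],
  [0,0.0006,0.0001,0],
  [0,0.0009,0.0001,0],
  [0,0.0012,0.0001,0],
  [0,0.0015,0.0001,0],
])

```text
time: 15.05
ee_pos: [0.6447, 0.1897, 0.0414]
tcp_rot: [-179.9, 0.0, 100.6]
wrist_force: [-10.1, -3.2, 4.6]
opening: 0.0385
grasp_force: 63.1
```

Force rose to 10 N while the housing stopped moving, where the picture put the stop. Now I check the catch.

```bash
python3 - <<'E'
from h import *
go([0.6447,.1897,.0414],100.6)
s=cam('side'); cv2.imwrite('pics/m4.png',cv2.resize(s['color'][110:180,200:290],None,fx=8,fy=8,interpolation=cv2.INTER_CUBIC))
E
```

```text
t 15.05 pos [0.6447 0.1897 0.0414] rpy [-1.7986e+02  1.0000e-02  1.0061e+02] F [-10.1  -3.2   4.6] open 0.0385 grip 63.1
shift [-0.     -0.      0.      0.0002]
```

View pics/m4.png

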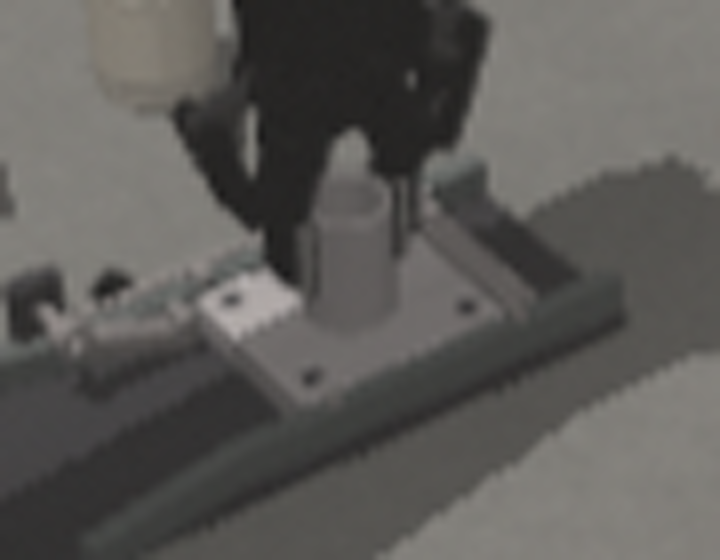

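The catch bar now slopes down, its tip at crop (190,330) behind the flange's rear edge, and the front edge meets the stop. Next is the tug back.

Request:
arm_command([
  [0,-0.001,-0.0002,0],
  [0,-0.002,-0.0003,0],
  [0,-0.003,-0.0003,0],
  [0,-0.004,-0.0003,0],
  [0,-0.005,-0.0003,0],
])

```text
time: 15.6
ee_pos: [0.6411, 0.1891, 0.0414]
tcp_rot: [180.0, -0.0, 100.6]
wrist_force: [0.5, 0.4, -4.6]
opening: 0.0377
grasp_force: 62.2
```

Request:
arm_command([
  [0,-0.0002,0,0],
  [0,-0.0004,0,0],
  [0,-0.0006,0,0],
  [0,-0.0008,0,0],
  [0,-0.001,0,0],
])

```text
time: 16.1
ee_pos: [0.64, 0.1889, 0.0414]
tcp_rot: [-180.0, 0.0, 100.6]
wrist_force: [0.4, 0.7, -5.2]
opening: 0.0381
grasp_force: 62.2
```

Back 4.7 mm, still no resistance; on in small steps.

Request:
arm_command([
  [0,-0.0002,0,0],
  [0,-0.0004,0,0],
  [0,-0.0006,0,0],
  [0,-0.0008,0,0],
  [0,-0.001,0,0],
])

```text
time: 16.6
ee_pos: [0.639, 0.1887, 0.0415]
tcp_rot: [-180.0, 0.0, 100.6]
wrist_force: [-0.7, 0.8, -5.8]
opening: 0.0384
grasp_force: 62.2
```

Request:
arm_command([
  [0,-0.0002,0.0001,0],
  [0,-0.0004,0.0001,0],
  [0,-0.0006,0.0001,0],
  [0,-0.0008,0.0001,0],
  [0,-0.0008,0.0001,0],
])

```text
time: 17.1
ee_pos: [0.6386, 0.1886, 0.0415]
tcp_rot: [180.0, -0.0, 100.6]
wrist_force: [2.4, 0.6, -5.8]
opening: 0.0377
grasp_force: 62.0
```

Bearing begins (2.4 N). A little more.

Request:
arm_command([
  [0,-0.0002,0,0],
  [0,-0.0004,0,0],
  [0,-0.0005,0,0],
  [0,-0.0005,0,0],
  [0,-0.0005,0,0],
])

```text
time: 17.6
ee_pos: [0.6385, 0.1886, 0.0416]
tcp_rot: [179.9, 0.0, 100.6]
wrist_force: [5.1, 1.6, -5.9]
opening: 0.0385
grasp_force: 62.0
```

Request:
arm_command([
  [0,0.0005,0.0002,0],
  [0,0.001,0.0004,0],
  [0,0.0015,0.0005,0],
  [0,0.0015,0.0005,0],
  [0,0.0015,0.0005,0],
])

```text
time: 18.1
ee_pos: [0.6387, 0.1887, 0.0414]
tcp_rot: [-180.0, 0.0, 100.6]
wrist_force: [-5.8, -1.6, 3.5]
opening: 0.0383
grasp_force: 63.2
```

Request:
arm_command([
  [0,0,0,0],
  [0,0,0,0],
  [0,0,0,0],
  [0,0,0,0],
  [0,0,0,0],
], hand=0.075)

```text
time: 18.6
ee_pos: [0.6393, 0.1888, 0.0408]
tcp_rot: [180.0, -0.0, 100.6]
wrist_force: [0.4, -0.3, 0.6]
opening: 0.0747
grasp_force: 0.0
```

Request:
arm_command([
  [0,0,-0.005,0],
  [0,0,-0.02,0],
  [0,0,-0.045,0],
  [0,0,-0.075,0],
  [0,0,-0.11,0],
])

```text
time: 19.1
ee_pos: [0.6389, 0.1887, 0.1527]
tcp_rot: [-180.0, -0.0, 100.6]
wrist_force: [1.2, 0.6, 0.7]
opening: 0.0748
grasp_force: 0.0
```

Request:
arm_command([
  [-0.03,0,-0.01,0],
  [-0.07,0,-0.02,0],
  [-0.11,0,-0.02,0],
  [-0.15,0,-0.02,0],
  [-0.15,0,-0.02,0],
])

```text
time: 19.6
ee_pos: [0.6675, 0.0368, 0.1724]
tcp_rot: [179.9, 0.1, 100.3]
wrist_force: [0.7, 0.1, 0.5]
opening: 0.0751
grasp_force: 0.0
```

```bash
python3 - <<'E'
from h import *
go([0.6447,.1897,.2],100.6)
s=cam('side'); a=cv2.resize(s['color'][110:180,200:290],None,fx=6,fy=6,interpolation=cv2.INTER_CUBIC)
s=cam('top'); b=cv2.resize(s['color'][135:255,145:225],None,fx=3.5,fy=3.5,interpolation=cv2.INTER_CUBIC)
cv2.imwrite('pics/m5.png',np.hstack([a,b[:420]])[:,:800])
E
```

```text
t 19.6 pos [0.6675 0.0368 0.1724] rpy [1.7992e+02 7.0000e-02 1.0035e+02] F [0.7 0.1 0.5] open 0.0751 grip 0.0
shift [ 0.1545  0.005  -0.0276 -0.0044]
```

View pics/m5.png

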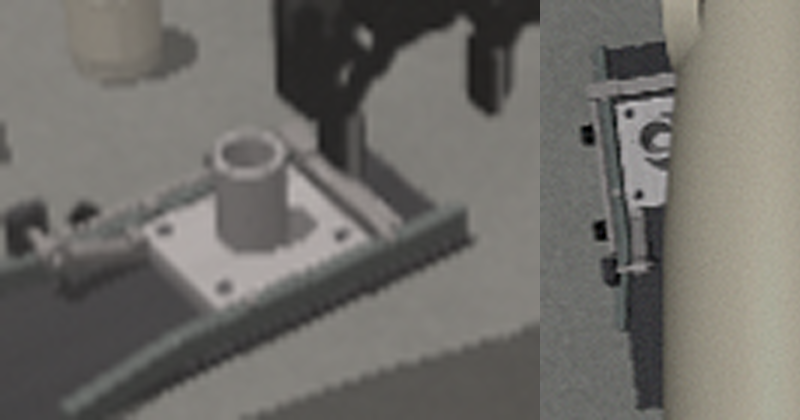

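The housing stands in the lane, released. The catch is down with its tip at (140,240) behind the flange, and the gripper is clear of everything.

```bash
python3 -c "
from workcell import bot
print(bot.job_done())"
```

```text
the job is handed in; nothing more can be done
None
```

The housing met the stop at about 11 N, the catch dropped behind it and held a 5 N tug, and I then released it and handed the job in at 19.6 s; no verdict was returned.

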